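Post a specimen box through the chute flap

TASK

With the fingertips, push the small specimen box along the steel apron and through the hanging flap of the return chute until it slides down into the sloping pocket behind, then draw the hand back so that the flap swings shut. Push gently: do not grip or lift the box, and leave the tube rack, the dropper bottle and the jar where they stand.

Things in the scene. Friction and masses are not known exactly. Their poses are not given: they have to be found in the camera images.
- chute: Specimen return chute fixed to the bench at varying place and yaw, running roughly from the robot's left to its right. Origin on the bench surface straight below the shut flap, mid-width; +x is the push direction down the chute, y across, z up. Its flat steel apron is 90 mm above the origin, 170 mm wide and runs from x = -175 to +40 mm. The points below are fixed to it and share its axes.
- funnel (a point): On the apron, 115 mm before the flap, mid-width: mouth of a funnel of two straight fences 16 mm high, 140 mm apart here and narrowing steadily to a throat 68 mm wide 80 mm further on (x = -35 mm). From there a straight lane 72 mm wide, with fences 16 mm high, leads to the doorway.
- doorway (a point): On the apron, middle of the 72 mm wide doorway, below the shut flap. White cheeks 78 mm high, 6 mm thick, flank it from x = -6 to +40 mm. The steel lintel, x = -6 to +6 mm, has its underside 70 and its top 78 mm above the apron; a clear roof at that height goes on to the crest. To follow the box under the lintel the fingers must be tilted 40 to 45 degrees from vertical, tips leading.
- crest (a point): Inner end of the apron, 40 mm past the flap, mid-width. From here a smooth ramp of 30 degrees falls 165 mm along the slope to an end wall, between side walls 38 mm high. A box pushed until its middle is just past this point (its rear face then hardly past the flap) tips over and slides down by itself.
- pocket (a point): Where the box's origin lies when the box rests on the ramp against the end wall: 150 mm past the flap, 64 mm below the apron.
- box: Loose closed specimen box of white plastic, 75 mm long (its x), 60 mm wide (y), 30 mm high, about 0.12 kg, slippery. Origin at the centre of its underside, z up. It starts flat on the apron before the flap, its x roughly along the chute's x (within 0.15 rad), its middle 105 to 125 mm before the flap.
- flap (a joint): Angle of the grey flap in rad: 0 hanging shut (vertical), growing as its lower edge swings inward, away from the apron, to 1.45. It cannot swing outward. Gravity alone shuts it; 0.06 kg, 62 mm wide, 61 mm high, 3 mm thick; hinge axis across the chute 68 mm above the apron; its lower edge hangs 4 mm above the apron. The box passing under it lifts it to about 0.9 rad.
- flap_edge (a point): Middle of the flap's lower edge, 64 mm from its hinge axis.
- rack: Bystander: small clear rack with three capped tubes in a row along its x, 76 x 32 x 92 mm, loose on the bench beside the chute. Origin under its centre.
- dropper: Bystander: amber dropper bottle with white teat, 26 mm diameter, 84 mm high, loose on the bench beside the chute. Origin under its centre.
- jar: Bystander: squat jar, 44 mm diameter, 55 mm high, loose on the bench beside the chute. Origin under its centre.
Mind the look-alikes: they are no part of the job. What is shaped like the box but brown is not meant.

How it is judged (in metres and radians):
On the way, in this order (a step that is already met when the one before it is completed fails the run):
1. the box stands in the doorway and holds the flap open (value of joint flap above 0.5 rad and x of box in the frame of chute between -0.03 and 0.06 m and z of box in the frame of chute above 0.07 m), for 0.05 s.
2. the box lies in the pocket and the flap hangs shut (x of box in the frame of chute between 0.138 and 0.165 m and y of box in the frame of chute between -0.012 and 0.012 m and z of box in the frame of chute below 0.04 m and angle between box's own z axis and vertical below 0.7 rad and value of joint flap below 0.06 rad), for 0.2 s.
At the end, for the whole second after the job is handed in: The box lies at rest in the sloping pocket against or within about 12 mm of the end wall, and the flap hangs shut (within 0.06 rad) and still (all of step 2 and linear speed of box below 0.02 m/s and velocity of joint flap between -0.1 and 0.1 rad/s); the robot touches nothing.
It fails at once if the box is lifted (its underside more than 30 mm above the apron) (z of box in the frame of chute above 0.12 m).
It fails at once if the box is gripped or pushed hard (over 25 N) (contact force between the fingers and box above 25 N).
It fails at once if the tube rack is moved more than 20 mm or tipped (distance of rack from where it was at the start of the episode above 0.02 m or angle between rack's own z axis and vertical above 0.3 rad).
It fails at once if the dropper bottle is moved more than 20 mm or tipped (distance of dropper from where it was at the start of the episode above 0.02 m or angle between dropper's own z axis and vertical above 0.3 rad).
It fails at once if the jar is moved more than 20 mm or tipped (distance of jar from where it was at the start of the episode above 0.02 m or angle between jar's own z axis and vertical above 0.3 rad).
It also fails if it takes over 38 s, if anything falls off the work surface, if the arm or the gripper's body presses on something with over 40 N, if the wrist force passes 120 N, or if a joint passes its speed limit or range.

ROBOT

A 7-joint arm with a two-finger parallel gripper is mounted at the origin on the work surface. World frame = base frame: x ahead of the robot, y to its left, z up, the work surface at z = 0. Lengths are in m, angles in degrees, forces in N, time in s.
With the tool pointing down it reaches from about 0.35 to 0.775 m from the base axis. Payload 3.1 kg.
Tool frame: the origin (TCP) lies on the centre line of the jaws, within the pads' length; the fingertips stand 17 mm ahead of it and the grasp point (between the pads) lies 2 mm behind it (robot.tip_reach is the distance from the TCP to the fingertips, in m); z points along the fingers, y is the direction in which the jaws open and shut (so a half turn about z gives the same grasp; the last joint's range is limited). The gripper opens to 85 mm and grips with 20 to 120 N. Pads are 22 mm wide; open, the fingers measure 114 mm over their backs; the gripper's body (76 mm by 85 mm) begins 54 mm behind the grasp point. The pads swing forward as they close: fully open they stand 13 mm farther back than shut.
Start: joints at [63.444, 17.813, 0.802, 86.603, -0.252, 75.585, -1.558], TCP at [0.225, -0.502, 0.248] pointing down, gripper open.
Joint ranges: [-154.91, 154.91], [-16.99, 109.72], [-72.82, 74.43], [7.12, 147.25], [-82.49, 262.49], [11.32, 116.49], [-174.64, 174.64]. Speed limits (degrees/s): [159.86, 159.86, 180, 180, 180, 180, 180].

INTERFACE

Orientations are given as [roll, pitch, yaw] about the fixed x, y, z axes, in that order (R = Rz(yaw) Ry(pitch) Rx(roll)).
In Python, from station import robot, fingers, vision, workorder, recognise gives the robot as it stands. Calls block until the motion is done:
- robot.move_to(position, orientation): joint-space move of the TCP to a pose.
- robot.line_to(position, orientation=None, velocity=0.15, f_stop=None): straight line of the TCP; orientation=None keeps the orientation; velocity is the mean speed in m/s. With f_stop (N) it stops when the force on the tool has changed by that much, and returns True; else False.
- robot.move_j(angles): joint-space move.
- fingers.gripper_to(opening, force=None): opening from 0.0 (shut) to 1.0 (fully open); force is the grip in N (None keeps the last); returns when the fingers have stopped.
- robot.pause(seconds).
- robot.inverse_kinematics(position, orientation): joint angles nearest the present ones, or None.
- vision.grab_frame(name): name is "scene" or "top" or "wrist"; returns the picture (384x512x3 uint8, red, green, blue); there is no depth.
- vision.calibration(name): a dict with "mtx" (3x3 intrinsics, pixels), "k1" (the pictures are not rectified: a ray, as slopes to the right and down, at radius r is drawn at 1 + k1 r^2 times it, then the intrinsics apply), "extrinsics" (4x4, takes a point from world to camera coordinates); the wrist camera has in their place "T_tool_cam" (4x4, takes a point from camera to tool coordinates, whose origin is the TCP and whose axes are the flange's). Camera axes: x right, y up, looking along -z (the intrinsics and any distortion apply to the point x, -y, -z); pixel columns grow to the right and rows downward; lengths in m; the calibration is good to about 2 mm. A picture is of the moment at which its call begins: read the wrist's pose just before it. calibration takes no time and is no camera call.
A pose or a line that the arm cannot do raises robot.PlanningError and nothing moves.
- workorder.close_job(): hands the job in, once; it reports no verdict.
Trained networks look in the newest picture that a camera, given by its name, has taken for a name from the list of things; names that differ only in an ending like _2 or _b are one class to them, and where a whole thing is asked for, a point or a joint stands for the part that bears it (a point fixed in the world has none). Each returns a list of dicts, best first, with "p" (0 to 1); they miss things now and then, are a little off and sometimes report something else, mostly with a low value. They report only what shows in the picture. A call takes as long as a camera call. They do not tell look-alikes from the thing itself.
- recognise(label, camera): "rect" ([centre column, centre row, width, height] in pixels, round what is visible of it).
Readings, each from a call of its own:
- robot.current_time_s(): time.
- robot.current_joint_positions(): joint angles.
- robot.current_dq(): joint speeds.
- robot.current_joint_torque(): joint torques, N m.
- robot.current_tool_pos(): TCP position.
- robot.current_eef_rot(): TCP orientation.
- robot.current_contact_force(): force on the tool from outside, world axes, zero at the start.
- robot.current_torque(): the same for the moment, N m.
- robot.current_finger_gap(): opening from 0.0 (shut) to 1.0 (fully open).
Only numpy, scipy, OpenCV 4.12 (cv2) and the standard library are available. Lean on these libraries where they do the work, as an engineer would, in place of code of your own. Each camera call takes 0.05 s, during which the arm holds its last target.

## Working session

There is one attempt and no reset: what is moved stays moved. The work goes in short steps, each a Python script; the robot and the scene stay as the last script left them, time stands still between calls to the robot, and variables do not carry over. Pictures are saved under pics/ and viewed, and the job is handed in when it is done.

```bash
mkdir -p pics; ls
python3 - <<'E'
from station import robot, fingers, vision, workorder, recognise
import cv2
print(robot.current_time_s(),robot.current_tool_pos(),robot.current_eef_rot(),robot.tip_reach)
for n in ["scene","top","wrist"]:
    im=vision.grab_frame(n); cv2.imwrite(f"pics/{n}0.png",im[:,:,::-1])
    print(n,vision.calibration(n))
E
```

```text
pics
0.0 [ 0.22490628 -0.50115407  0.247207  ] [-1.79863984e+02  4.01544238e-03  2.41708793e+01] 0.017
scene {'mtx': array([[468.26963695,   0.        , 256.29081689],
       [  0.        , 468.26963695, 191.68893127],
       [  0.        ,   0.        ,   1.        ]]), 'k1': -0.01603523652972605, 'extrinsics': array([[ 0.70946947,  0.7045916 ,  0.01427416, -0.42129921],
       [-0.49497996,  0.48378459,  0.7217668 ,  0.15780591],
       [ 0.5016452 , -0.51913694,  0.69198911, -1.13849027],
       [ 0.        ,  0.        ,  0.        ,  1.        ]])}
top {'mtx': array([[379.31584726,   0.        , 252.01530306],
       [  0.        , 379.31584726, 194.6173029 ],
       [  0.        ,   0.        ,   1.        ]]), 'k1': -0.07116240202925227, 'extrinsics': array([[ 0.02850409, -0.99903855, -0.03330907,  0.04179872],
       [ 0.98493837,  0.02238543,  0.17145059, -0.56875799],
       [-0.17054011, -0.03769442,  0.98462947, -0.73480102],
       [ 0.        ,  0.        ,  0.        ,  1.        ]])}
wrist {'mtx': array([[333.13225513,   0.        , 258.02054581],
       [  0.        , 333.13225513, 197.44656922],
       [  0.        ,   0.        ,   1.        ]]), 'k1': -0.06856493266165302, 'T_tool_cam': array([[ 7.02965214e-04,  9.62439359e-01,  2.71495830e-01,
         6.88878634e-02],
       [ 9.99999143e-01, -9.76528274e-04,  8.72516658e-04,
        -8.36918281e-04],
       [ 1.10486773e-03,  2.71494984e-01, -9.62439220e-01,
        -1.25565444e-01],
       [ 0.00000000e+00,  0.00000000e+00,  0.00000000e+00,
         1.00000000e+00]])}
```

View pics/scene0.png

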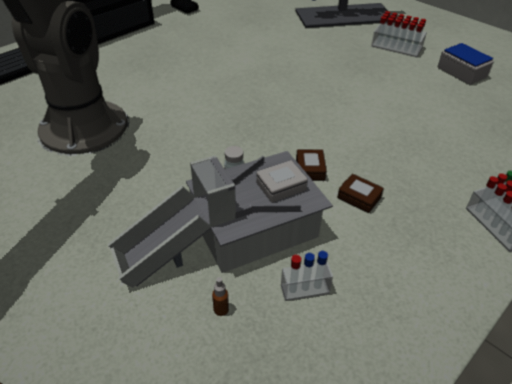

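View pics/top0.png

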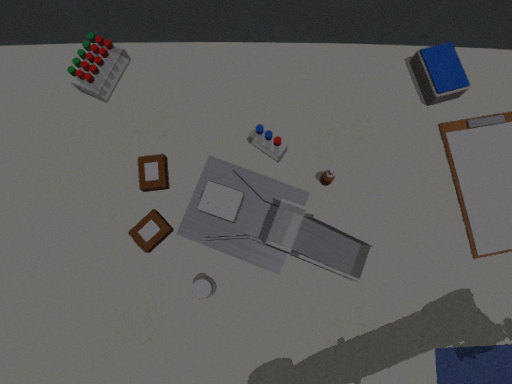

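View pics/wrist0.png

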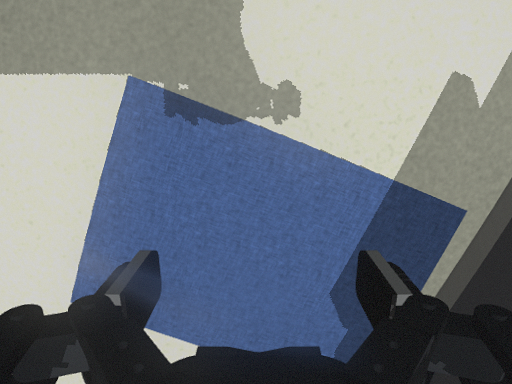

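The scene view shows the chute with its ramp running to lower left, the white box on the apron at about (283,180), the jar at (233,157) behind it, the rack at (307,275), and the dropper at (220,298). In the top view the apron spans (180..307, 157..270), the box is at (221,201), the lintel at about (287,225) and the ramp end at (362,262). The wrist view shows only a blue mat. I'll enlarge the chute area next.

Run:
```python
import cv2
a=cv2.imread("pics/top0.png")[140:300,160:390]; cv2.imwrite("pics/top0c.png",cv2.resize(a,None,fx=3.4,fy=3.4,interpolation=cv2.INTER_CUBIC))
a=cv2.imread("pics/scene0.png")[140:320,100:350]; cv2.imwrite("pics/scene0c.png",cv2.resize(a,None,fx=3.2,fy=3.2,interpolation=cv2.INTER_CUBIC))
```

```text
(no output)
```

View pics/top0c.png

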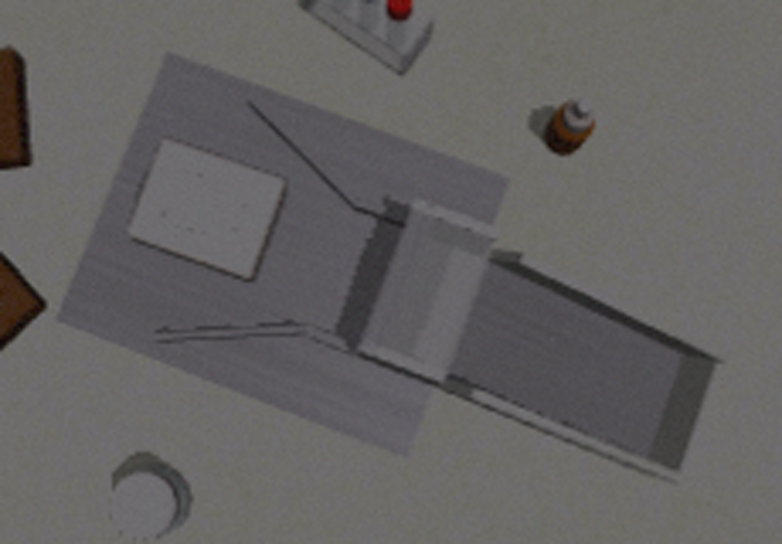

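View pics/scene0c.png

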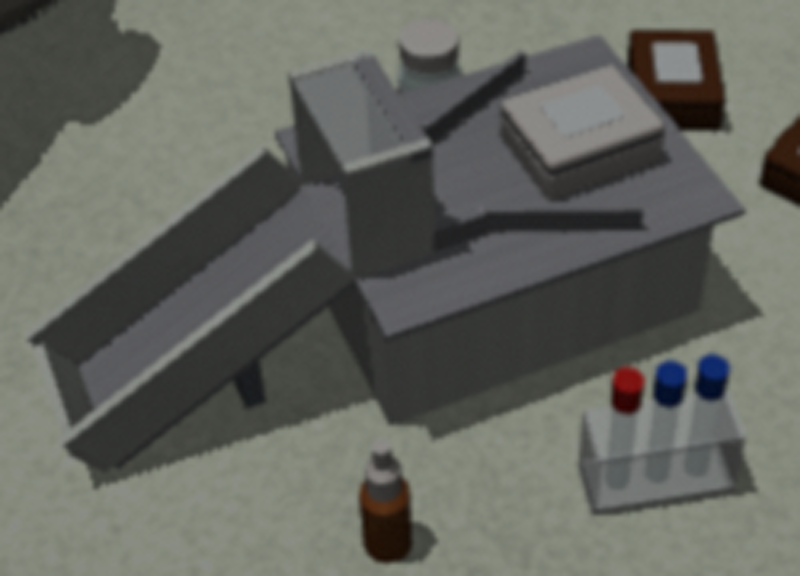

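```bash
cat > h.py <<'E'
import numpy as np
from scipy.optimize import least_squares
from station import vision
def proj(cal,P):
    P=np.atleast_2d(P); c=(cal["extrinsics"]@np.c_[P,np.ones(len(P))].T).T
    s=np.c_[c[:,0],-c[:,1]]/(-c[:,2:3]); r2=(s**2).sum(1,keepdims=True)
    s=s*(1+cal["k1"]*r2); K=cal["mtx"]
    return np.c_[s[:,0]*K[0,0]+K[0,2],s[:,1]*K[1,1]+K[1,2]]
def place(p,L):
    c,s=np.cos(p[2]),np.sin(p[2]); L=np.atleast_2d(L)
    return np.c_[p[0]+c*L[:,0]-s*L[:,1],p[1]+s*L[:,0]+c*L[:,1],L[:,2]]
def fit(obs,x0):
    # obs: list of (camname, local pts, px)
    f=lambda p:np.concatenate([(proj(vision.calibration(n),place(p,L))-px).ravel() for n,L,px in obs])
    return least_squares(f,x0,loss='soft_l1'),f
E
python3 - <<'E'
from h import *
ap=np.array([[-175,85,90],[40,85,90],[40,-85,90],[-175,-85,90]])/1e3
tp=np.array([(168,53),(508,180),(408,455),(58,320)])/3.4+[160,140]
sp=np.array([(743,212),(388,333),(278,135),(600,38)])/3.2+[100,140]
for o in ([("top",ap,tp)],[("scene",ap,sp)],[("top",ap,tp),("scene",ap,sp)]):
    r,f=fit(o,[0.45,0,-1.8]); print(r.x,np.degrees(r.x[2]),f(r.x).round(1))
ch=r.x
b=np.array([[-37.5,30,120],[37.5,30,120],[37.5,-30,120],[-37.5,-30,120]])/1e3
tb=np.array([(168,140),(286,182),(252,280),(130,236)])/3.4+[160,140]
sb=np.array([(662,125),(555,165),(503,103),(602,68)])/3.2+[100,140]
for o in ([("top",b,tb)],[("scene",b,sb)],[("top",b,tb),("scene",b,sb)]):
    r,f=fit(o,[0.5,0.1,-1.8]); print(r.x,np.degrees(r.x[2]),f(r.x).round(1))
    d=r.x[:2]-ch[:2]; c,s=np.cos(ch[2]),np.sin(ch[2]); print("rel",c*d[0]+s*d[1],-s*d[0]+c*d[1],r.x[2]-ch[2])
E
```

```text
[ 0.50087417  0.00660553 -1.90986031] -109.4269351772433 [-0.3 -0.5  1.  -0.6  0.1  1.1 -0.7  0.1]
[ 0.50294159  0.00734677 -1.91334946] -109.62684896350375 [ 1.2 -0.2 -0.3  1.6 -1.  -0.9  0.3 -0.8]
[ 0.50190231  0.00710567 -1.91082421] -109.48216268082099 [-0.5 -1.1  0.8 -1.1 -0.2  0.6 -1.  -0.5  0.6 -0.6 -0.7  1.3 -1.5 -1.
 -0.4 -1.1]
[ 0.54097503  0.11074542 -1.89323589] -108.47442633952575 [-0.7 -1.   1.6 -0.2  0.4  0.9 -1.   0.2]
rel -0.11073717102365671 0.002270377266418752 0.01758831714760345
[ 0.54406394  0.11159239 -1.82112603] -104.3428354241861 [ 1.3 -0.9 -0.8  1.2 -2.3  0.6  1.3 -1.8]
rel -0.11256583544051814 0.004899962601498033 0.08969818196576651
[ 0.5420693   0.11110718 -1.86861596] -107.06380777151745 [-1.3 -1.2  1.2 -1.4  0.8 -0.1 -0.9  0.2  0.1 -0.4 -3.   0.4 -3.1 -0.6
  1.5 -1.8]
rel -0.1114431685752534 0.003181342333579029 0.04220825564911568
```

Both cameras agree on the poses. The chute is at (0.502, 0.007) with yaw −109.5°. The box is at chute x = −111 mm, y = +3 mm, nearly aligned. Next I check reachability for the tilted push.

```bash
cat >> h.py <<'E'
from scipy.spatial.transform import Rotation as R
CH=np.array([0.5019,0.0071,-1.9108])
def ori(t,sgn):
    xc=np.array([np.cos(CH[2]),np.sin(CH[2]),0]); yc=np.array([-xc[1],xc[0],0]); t=np.radians(t)
    z=np.sin(t)*xc-np.cos(t)*np.array([0,0,1]); y=sgn*yc; x=np.cross(y,z)
    return R.from_matrix(np.c_[x,y,z]).as_euler('xyz',degrees=True), z
def tip(x,y,z,t,sgn,reach=0.017):
    "chute coords (z above apron) of tip centre -> TCP pose"
    o,zz=ori(t,sgn); p=place(CH,[[x,y,z+0.09]])[0]-reach*zz
    return p,o
E
python3 - <<'E'
from h import *
from station import robot
print(robot.current_joint_positions())
for sgn in (1,-1):
  for t in (40,42.5,45):
    for q in ((-.19,0,.12),(-.18,0,.012),(-.05,0,.012),(.005,0,.012)):
        p,o=tip(*q,t,sgn); j=robot.inverse_kinematics(p,o); print(sgn,t,q,None if j is None else np.round(j,0))
E
```

```text
[63.44412379 17.85113706  0.8017417  86.67121534 -0.25030688 75.58398477
 -1.55775595]
1 40 (-0.19, 0, 0.12) [-25.  49. -20.  52.  36. 115. -58.]
1 40 (-0.18, 0, 0.012) [-11.  60. -50.  61.  55. 115. -73.]
1 40 (-0.05, 0, 0.012) [  3.  51. -51.  81.  52. 105. -74.]
1 40 (0.005, 0, 0.012) [  7.  46. -48.  88.  51. 100. -71.]
1 42.5 (-0.19, 0, 0.12) [-30.  50. -10.  51.  31. 115. -54.]
1 42.5 (-0.18, 0, 0.012) [-14.  61. -47.  59.  54. 116. -72.]
1 42.5 (-0.05, 0, 0.012) [  1.  53. -50.  80.  53. 108. -74.]
1 42.5 (0.005, 0, 0.012) [  6.  48. -49.  87.  52. 103. -73.]
1 45 (-0.19, 0, 0.12) [-35.  51.   1.  50.  27. 115. -50.]
1 45 (-0.18, 0, 0.012) [-17.  61. -41.  57.  51. 116. -70.]
1 45 (-0.05, 0, 0.012) [  0.  54. -50.  79.  54. 110. -75.]
1 45 (0.005, 0, 0.012) [  5.  50. -49.  86.  54. 106. -73.]
-1 40 (-0.19, 0, 0.12) [-25.  49. -20.  52.  36. 115. 122.]
-1 40 (-0.18, 0, 0.012) [-11.  61. -52.  61.  55. 115. 106.]
-1 40 (-0.05, 0, 0.012) [  7.  57. -62.  81.  59. 112. 102.]
-1 40 (0.005, 0, 0.012) [ 14.  53. -62.  88.  58. 108. 103.]
-1 42.5 (-0.19, 0, 0.12) [-30.  50. -10.  51.  31. 115. 126.]
-1 42.5 (-0.18, 0, 0.012) [-16.  59. -41.  59.  50. 114. 110.]
-1 42.5 (-0.05, 0, 0.012) [  6.  58. -62.  80.  60. 114. 101.]
-1 42.5 (0.005, 0, 0.012) [ 12.  55. -62.  87.  59. 111. 102.]
-1 45 (-0.19, 0, 0.12) [-35.  51.   1.  50.  27. 115. 130.]
-1 45 (-0.18, 0, 0.012) [-17.  61. -41.  57.  51. 116. 110.]
-1 45 (-0.05, 0, 0.012) [  1.  55. -52.  79.  55. 111. 105.]
-1 45 (0.005, 0, 0.012) [ 11.  57. -62.  86.  61. 114. 101.]
```

Run:
```python
from h import *
from station import robot,fingers
import cv2
fingers.gripper_to(0.0,20)
p,o=robot.current_tool_pos(),robot.current_eef_rot()
robot.line_to([p[0],p[1],0.36],velocity=0.25)
robot.move_to(*tip(-.15,.057,.12,38,1)); print(robot.current_time_s(),robot.current_finger_gap(),robot.current_joint_positions().round(1))
robot.line_to(*tip(-.15,.057,.045,38,1),velocity=0.15)
print(robot.current_contact_force())
im=vision.grab_frame("scene"); cv2.imwrite("pics/s1.png",cv2.resize(im[:,:,::-1][60:320,80:430],None,fx=2.2,fy=2.2))
im=vision.grab_frame("top"); cv2.imwrite("pics/t1.png",cv2.resize(im[:,:,::-1][120:310,130:390],None,fx=3,fy=3))
print(robot.current_time_s())
```

```text
4.2 6.770846184461843e-05 [-15.2  50.6 -30.5  51.4  44.2 115.  -55. ]
[ 0.19112873 -0.65939222  0.98937621]
4.95
```

View pics/s1.png

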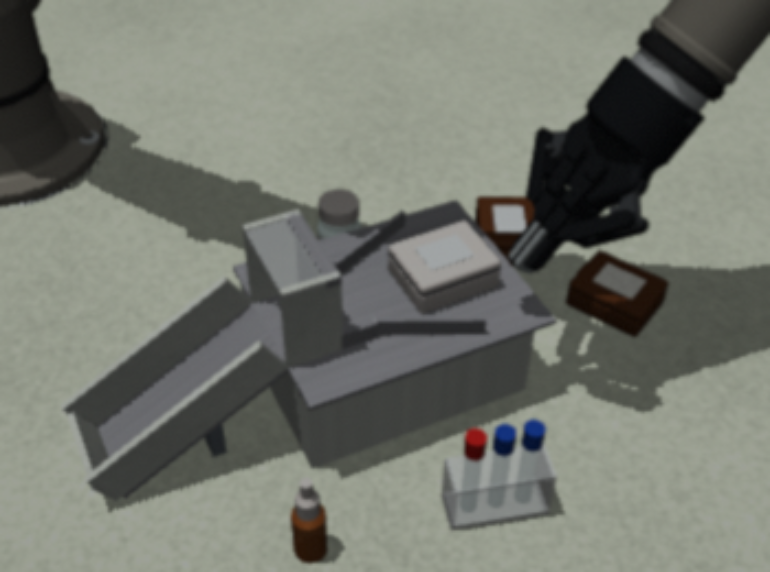

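View pics/t1.png

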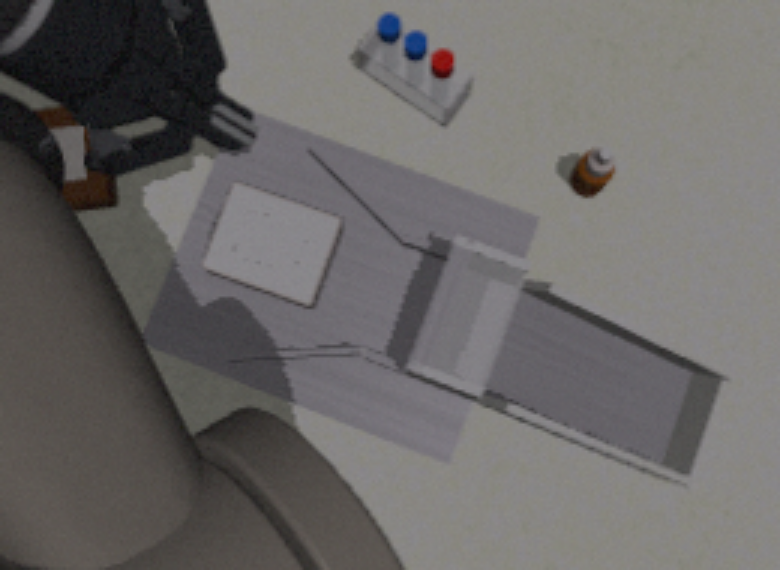

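The scene view shows the shut fingers just over the apron's rear corner, at about (530,250) in the enlargement. The top view has them at about (245,135), with the box untouched. Next I touch the apron to calibrate height.

Run:
```python
from h import *
from station import robot
for n,o,f in (("scene",(80,60),2.2),("top",(130,120),3)):
    for z in (.045,):print(n,(proj(vision.calibration(n),place(CH,[[-.15,.057,z+.09]]))-o)*f)
s=robot.line_to(*tip(-.15,.057,-.004,38,1),velocity=0.025,f_stop=3)
p,o=robot.current_tool_pos(),robot.current_eef_rot()
z=R.from_euler('xyz',o,degrees=True).as_matrix()[:,2]
t=p+0.017*z; print(s,t,t[2]-.09,robot.current_contact_force(),robot.current_time_s())
robot.line_to(p+[0,0,.012],velocity=0.08)
```

```text
scene [[517.23447158 266.64939203]]
top [[246.29038662 137.69318411]]
True [0.6055793  0.12943163 0.09499667] 0.004996673284741626 [0.69813414 1.93722171 4.3580694 ] 6.3917
```

Run:
```python
from h import *
from station import robot
import cv2
robot.line_to(*tip(-.180,.057,.035,38,1),velocity=0.12)
robot.line_to(*tip(-.182,.002,.035,38,1),velocity=0.12)
robot.line_to(*tip(-.182,.002,.011,38,1),velocity=0.06,f_stop=6)
print(robot.current_contact_force())
print(robot.line_to(*tip(-.165,.002,.012,39,1),velocity=0.04,f_stop=10))
print(robot.line_to(*tip(-.08,.0,.012,43,1),velocity=0.04,f_stop=10))
print(robot.current_contact_force(),robot.current_joint_positions().round(1))
im=vision.grab_frame("scene"); cv2.imwrite("pics/s2.png",cv2.resize(im[:,:,::-1][60:320,80:430],None,fx=2.2,fy=2.2))
im=vision.grab_frame("top"); cv2.imwrite("pics/t2.png",cv2.resize(im[:,:,::-1][120:310,130:390],None,fx=3,fy=3))
print(robot.current_time_s())
```

```text
[0.49760558 0.11159813 0.29718376]
False
False
[ 0.36700893  0.3999917  -0.00099433] [-11.3  48.5 -30.8  76.   42.8 102.  -67.4]
11.225
```

View pics/s2.png

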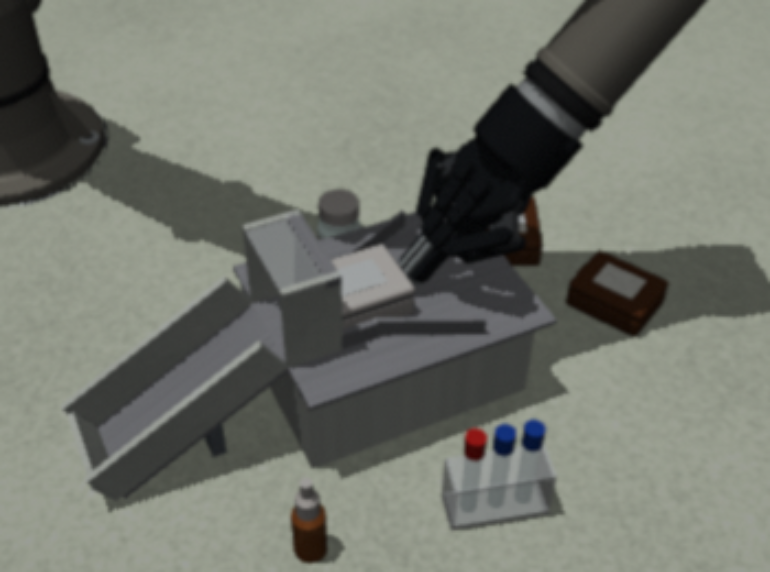

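View pics/t2.png

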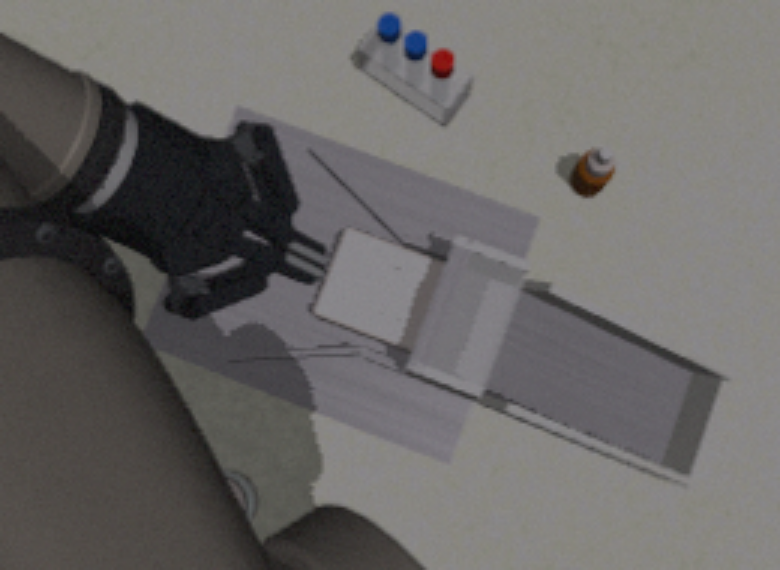

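The top view shows the box square in the funnel, rear edge near (330,270), with its front at the flap and the fingertips centred behind it. Contact force is small. I continue through the doorway.

Run:
```python
from h import *
from station import robot
import cv2
print(robot.line_to(*tip(-.03,.0,.012,43,1),velocity=0.04,f_stop=10),robot.current_contact_force())
print(robot.line_to(*tip(-.008,.0,.012,43,1),velocity=0.03,f_stop=10),robot.current_contact_force())
im=vision.grab_frame("scene"); cv2.imwrite("pics/s3.png",cv2.resize(im[:,:,::-1][60:320,80:430],None,fx=2.2,fy=2.2))
im=vision.grab_frame("top"); cv2.imwrite("pics/t3.png",cv2.resize(im[:,:,::-1][120:310,130:390],None,fx=3,fy=3))
print(robot.current_time_s())
```

```text
False [ 1.01705137  0.60018139 -0.15196776]
False [-0.29179599 -0.38282938  0.04488129]
13.6083
```

View pics/s3.png

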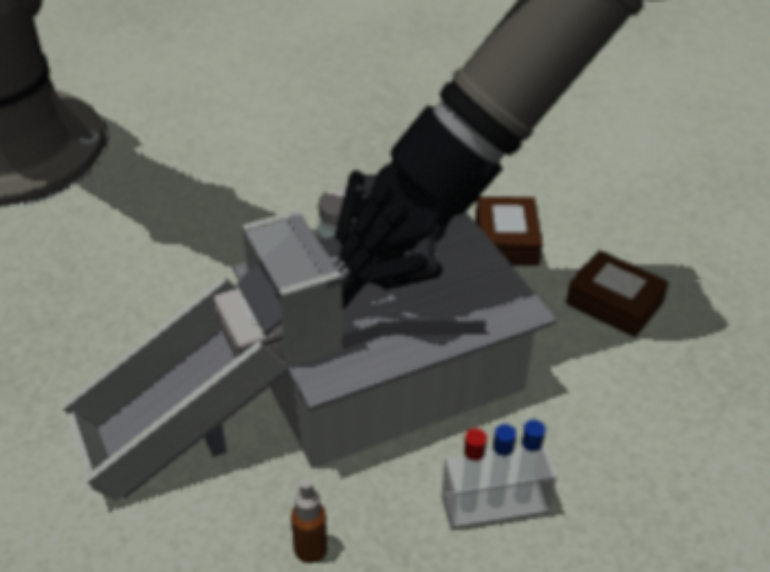

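View pics/t3.png

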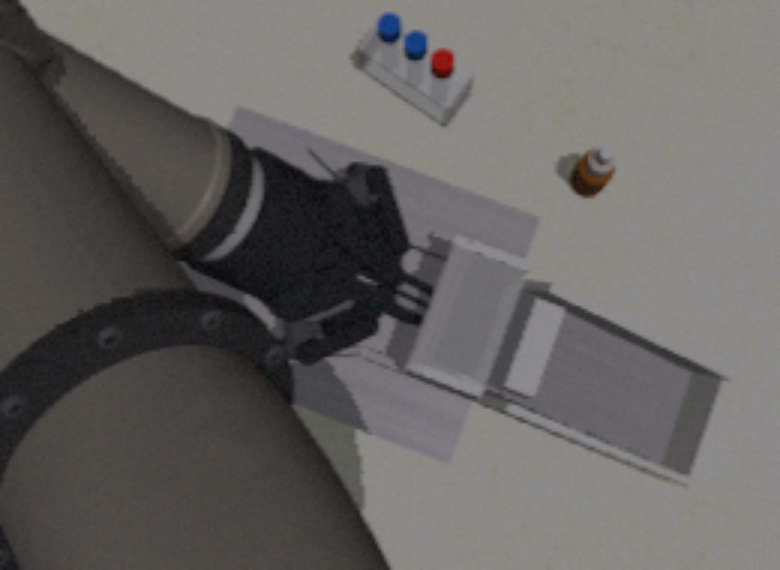

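The box's front is over the crest, with its white top at about (535,350) in the top view, and the flap rests on it. I push on in small steps and look after each one.

Run:
```python
from h import *
from station import robot
import cv2
a=vision.grab_frame("top").astype(int)
for x in (-.004,0,.004,.008):
    s=robot.line_to(*tip(x,.0,.012,43,1),velocity=0.03,f_stop=8); 
    robot.pause(0.3)
    b=vision.grab_frame("top").astype(int); d=abs(b-a)[200:290,295:390].sum(2)>60; print(x,s,robot.current_contact_force().round(2),d.sum())
    if s or d.sum()>250: break
im=vision.grab_frame("scene"); cv2.imwrite("pics/s4.png",cv2.resize(im[:,:,::-1][60:320,80:430],None,fx=2.2,fy=2.2))
im=vision.grab_frame("top"); cv2.imwrite("pics/t4.png",cv2.resize(im[:,:,::-1][120:310,130:390],None,fx=3,fy=3))
print(robot.current_time_s())
```

```text
-0.004 False [-0.16 -0.41 -0.39] 186
0 False [-0.38 -0.26  0.43] 1477
15.025
```

View pics/s4.png

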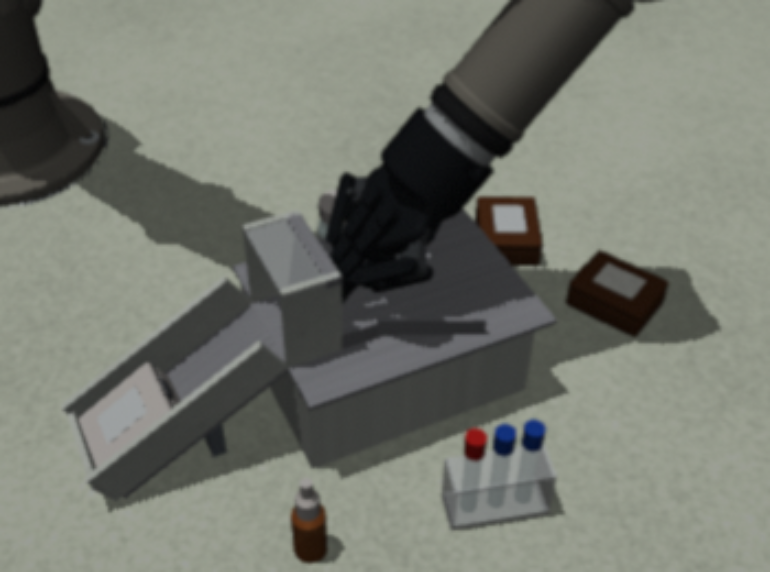

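View pics/t4.png

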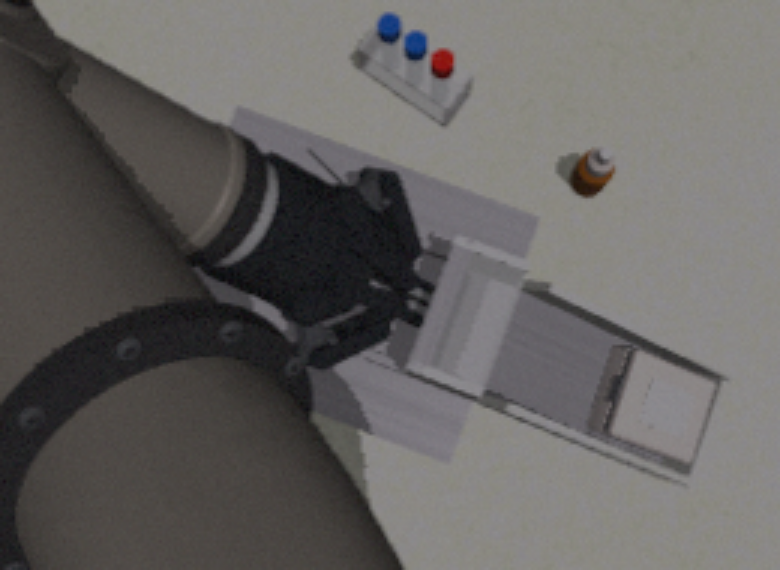

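The box has slid down into the pocket and rests against the end wall, at about (660,405) in the top view. Now I draw the hand back and lift clear.

Run:
```python
from h import *
from station import robot
import cv2
robot.line_to(*tip(-.06,.0,.014,43,1),velocity=0.06)
robot.line_to(*tip(-.15,.0,.02,42,1),velocity=0.12)
robot.line_to(*tip(-.18,.0,.10,40,1),velocity=0.15)
robot.pause(1.0)
print(robot.current_contact_force(),robot.current_time_s())
im=vision.grab_frame("scene"); cv2.imwrite("pics/s5.png",cv2.resize(im[:,:,::-1][60:320,80:430],None,fx=2.2,fy=2.2))
im=vision.grab_frame("top"); cv2.imwrite("pics/t5.png",cv2.resize(im[:,:,::-1][120:310,130:390],None,fx=3,fy=3))
P=place(CH,[[.15,0,.026]]);
for n,o,f in (("scene",(80,60),2.2),("top",(130,120),3)):
    print(n,(proj(vision.calibration(n),place(CH,np.array([[165,30,56],[165,-30,56],[100,-30,93],[100,30,93]])/1e3))-o)*f)
```

```text
[ 0.20456035 -0.06751538  0.61745711] 18.8
scene [[130.29429406 439.75918453]
 [109.74405015 385.25528747]
 [182.76528738 328.11000672]
 [207.10005058 380.12376872]]
top [[683.22042508 365.6835158 ]
 [654.03724279 450.94994804]
 [569.31624846 415.3336263 ]
 [600.77596951 326.60144748]]
```

View pics/s5.png

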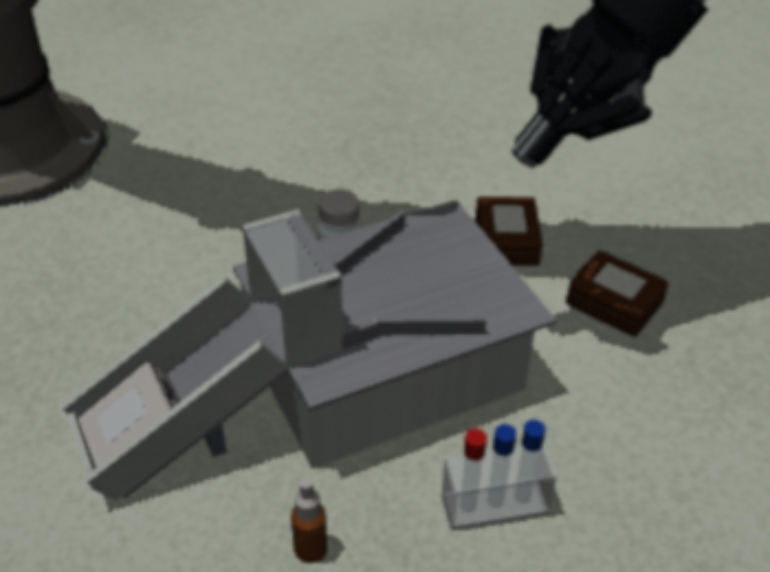

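View pics/t5.png

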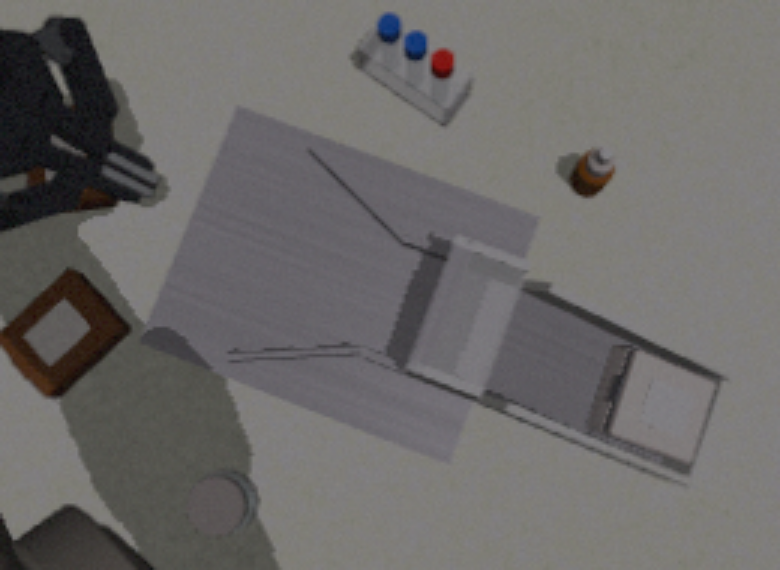

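The box fills the pocket against the end wall and the hand is clear. The rack, dropper and jar look unmoved. Before handing in, I compare the flap region with the first pictures.

Run:
```python
from h import *
from station import robot,workorder
import cv2
for n,(r0,r1,c0,c1) in (("top",(198,256,265,306)),("scene",(155,225,188,236))):
    a=cv2.imread(f"pics/{n}0.png").astype(int); b=vision.grab_frame(n)[:,:,::-1].astype(int)
    d=abs(a-b).sum(2)[r0:r1,c0:c1]; print(n,d.mean(),(d>45).sum())
    s=[abs(a-b).sum(2)[q].mean() for q in ((slice(120,160),slice(245,290)),(slice(165,187),slice(315,338)))]
    print(s)
print(robot.current_dq().max())
workorder.close_job(); print(robot.current_time_s())
```

```text
top 41.706896551724135 884
[np.float64(45.37555555555556), np.float64(40.191699604743086)]
scene 32.964285714285715 229
[np.float64(50.708333333333336), np.float64(102.71146245059289)]
0.06471260268095633
the job is handed in; nothing more can be done
the job is handed in; nothing more can be done
```

The box is in the pocket, resting against the end wall, and I handed the job in soon after the 18.8 s clock reading (limit 38 s). No verdict came back, and the flap being shut was not confirmed by measurement.

- **Push:** I pushed the box with closed fingertips, tilted 38° at the start and 43° under the lintel. It went down the apron and through the flap until it tipped over the crest and slid down by itself. No force stop tripped, and the forces I read between moves stayed around 1 N. I never gripped or lifted the box.
- **Withdrawal:** I drew the hand back and lifted it clear of the chute, then waited 1 s. The last contact-force reading was about 0.6 N, the same size as the readings in free air.
- **Box and bystanders:** In the last top and scene pictures the box lies squarely at the ramp's end. By eye, the rack, dropper and jar stand where they were.
- **Flap:** It hangs under the roof, so I could only judge it from the pictures, where the doorway looks the same as before the push.
- **Check that failed:** I compared the doorway pixels with the first pictures as an extra check. It told me nothing, because brightness had changed across the whole image, including areas where nothing moved.

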